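# Close the denture cup after putting the denture to soak

## Task

The denture is soaking in the white cup on the lowest clear tier, but its hinged lid still stands open. With the fingertips, first push the blue basket handle over backwards (towards the lid hinge) until it lies flat in the mouth of the cup, then push the lid over from behind and press it fully shut, flush on the rim. Pick nothing up: leave the cup standing where it is, and do not disturb the other things on the tiers.

Things in the scene. Friction and masses are not known exactly. Their poses are not given: they have to be found in the camera images.
- cup: White round tapered denture cup, loose, 0.3 to 0.4 kg, on the lowest deck, 50 mm above the ledge. Origin: centre of its underside; z up, +x to the lid hinge (away from the robot, yaw within 0.6 rad), y along the hinge. Radius 36 mm at the foot, 44.5 at the rim, wall 2.5; rim 72 mm above the origin. Hinge lugs reach 52 mm from the axis. Blue basket and pink denture inside, all below the rim.
- basket_handle (a joint): Angle (rad) of the blue wire handle, a half-ring of radius 35 mm, wire 4 mm, pivoted on the cup's y axis across its mouth, 70 mm above its origin. 0 = flat in the mouth towards the hinge, level with the rim; pi/2 = upright. Stops at 1.75, leaning a little forward: it cannot fold to the front. Starts at 1.3 to 1.7, stays where pushed (about 0.2 N at its top). Standing, it blocks the lid.
- handle_top (a point): The top (middle) of the blue handle's half-ring, on the wire's centre line, 35 mm from the pivot line.
- cup_lid (a joint): Angle (rad) of the lid about its hinge: 0 = shut flush on the rim, pi/2 = standing straight up, at most 2.15. Starts open at 1.8 to 2.05, leaning back. Friction hinge: it stays where it is left, also half shut, and does not fall; less than 1 N at its tab moves it.
- lid_hinge (a point): Middle of the lid's hinge line: 47 mm from the cup's axis along its +x, 73 mm above its origin, level with the lid's underside when shut. The lid is a white disc 93 mm across, 9 mm thick, with a round grey inlay on its outside; from the hinge line the disc reaches 93.5 mm, its thumb tab 102.5 mm.
- lid_tab (a point): Tip of the lid's thumb tab (24 mm wide, 4 mm thick), opposite the hinge, 102.5 mm from the hinge line.
- tiers: Three stacked clear acrylic tiers, fixed, 440 mm wide (y), stepped like stairs rising away from the robot. Origin: on the ledge under the lowest deck, 70 mm behind its front edge. Decks 50, 100 and 150 mm above the ledge; front edges at x = -70, 85 and 195 mm, common back at 300 mm; each deck has a 6 mm lip in front and at the sides.
- pill_bottle: Amber pill bottle with white twist cap, 43 mm diameter, 82 mm tall, loose on the lowest deck beside the cup. Origin: centre of its underside.
- glass_jar: Round glass jar with aluminium lid, 58 mm diameter, 42.5 mm tall, loose on the lowest deck. Origin: centre of its underside.
- nail_file: Steel nail file, 170 x 14 x 4 mm, lying along its y on the middle deck. Origin: underside.
- toothbrush: Short green toothbrush, 140 mm long, 16 mm high at the bristles, lying along its y on the middle deck. Origin: underside.
- tablet_tube: Blue tube of cleaning tablets with white cap, 33 mm diameter, 97 mm tall, standing on the top deck. Origin: centre of its underside.
- tumbler: Clear tumbler, 68 mm diameter at the rim, 85 mm tall, on the top deck. Origin: centre of its underside.
Mind the look-alikes: they are no part of the job. Leave any orange or red look-alike of the cup alone.

How it is judged:
By the outcome, as a careful person would: the job done as asked, in the order asked, and still so for the second after the job is handed in, with the robot touching nothing.
It also fails if it takes over 45 s, if anything falls off the work surface, if the arm or the gripper's body presses on something with over 40 N, if the wrist force passes 120 N, or if a joint passes its speed limit or range.

## Robot

A 6-joint arm with a two-finger parallel gripper is mounted at the origin on the work surface. World frame = base frame: x ahead of the robot, y to its left, z up, the work surface at z = 0. Lengths are in m, angles in rad, forces in N, time in s.
With the tool pointing down it reaches from about 0.35 to 0.975 m from the base axis. Payload 4.9 kg.
Tool frame: the origin (TCP) lies at the very end of the fingers, on their centre line; the grasp point (between the pads) lies 19 mm behind it (robot.grip_point_offset is the distance from the TCP to the grasp point, in m); z points along the fingers, y is the line along which they close (so a half turn about z gives the same grasp; the last joint's range is limited). The gripper opens to 85 mm and grips with 20 to 120 N. Pads are 22 mm wide; open, the fingers measure 114 mm over their backs; the gripper's body (76 mm by 85 mm) begins 54 mm behind the grasp point. The pads swing forward as they close: fully open they stand 13 mm farther back than shut.
Start: joints at [-1.34, 0.053, 1.613, -0, 1.476, -0.119], TCP at [0.214, -0.587, 0.2] pointing down, gripper open.
Joint ranges: [-3.01, 3.01], [-1.01, 2.22], [0.06, 2.58], [-1.02, 4.17], [0.09, 2.62], [-3.14, 3.14]. Speed limits (rad/s): [2.57, 2.57, 3.14, 3.14, 3.14, 3.14].

## Interface

Orientations are given as a unit quaternion [x, y, z, w].
In Python, from workcell import robot gives the robot as it stands. The module is installed in compiled form; this text tells all that it offers.
- The arm moves only by the tool carry_out, never from a script. Its argument "series" is a list of rows, each a list of 7 numbers: the shift along the tool's x, y, z in mm, then the turn, a rotation vector about the tool's x, y, z in degrees, then the opening, from 0 (shut) to 1 (fully open). A call has 1 to 12 rows; each row is the pose to reach, as a shift and turn from the pose commanded when the call began, along the tool's axes at that moment; what a row does not reach only later rows make up. A row lasts 1/8 s, in which the tool goes at most 62.5 mm and 10.7 degrees, less where a joint would pass 70% of its speed; a pose out of reach is approached as far as the arm can. A call with a gripper value outside its range is refused whole. The fingers move at their own pace and stop on an object; "force" is the grip in N (left out, the last holds). Time passes only in rows, so rows that repeat a pose let the fingers close. It gives the time, the measured TCP pose, the force, the opening and the grip force at its end, in the units of the state.
- robot.observe(): the state, without advancing time (a new reading comes with each control period).
- robot.camera(name): name is "scene" or "top"; returns a dict with "frame" (480x640x3 uint8, red, green, blue), "fx", "fy", "cx", "cy" (pixels), "R" (3x3) and "t" (3): a world point X has camera coordinates R X + t. Camera axes: x right, y down, z forward; pixel columns grow to the right and rows downward; lengths in m; the calibration is good to about 2 mm. A picture is of the moment at which its call begins. There is no depth.
- robot.finish_job(): hands the job in; it is judged then, once.
The state is a dict: "time_s": time; "joint_positions": joint angles; "qvel": joint speeds; "effort": joint torques, N m; "position": TCP position; "tool_rot": TCP orientation; "contact_force": force on the tool from outside, world axes, zero at the start; "ft_torque": the same for the moment, N m; "gripper_width": finger opening in m; "finger_force": force on a finger pad.
Only numpy, scipy, OpenCV 4.12 (cv2) and the standard library are available. Lean on these libraries where they do the work, as an engineer would, in place of code of your own. Each camera call takes 0.05 s, during which the arm holds its last target. There are 200 camera calls.

## Working session

There is one attempt and no reset: what is moved stays moved. The work goes in short steps, Python scripts to look and compute and a tool call to move; the robot and the scene stay as the last step left them, time stands still between calls to the robot, and variables do not carry over. Pictures are saved under pics/ and viewed, at most 10 in all, crops included, and the job is handed in when it is done.

Besides the shell and the picture viewer there is one more tool, called as name([rows], argument=value, ...), one row to a line, values as JSON. carry_out: Moves the arm, as the interface text tells. Its arguments: {"type":"object","properties":{"series":{"type":"array"},"force":{"type":"number"}},"required":["series"]}

```bash
mkdir -p pics
cat > h.py <<'E'
import numpy as np, cv2, json
from workcell import robot
def snap(n):
    c=robot.camera(n); np.savez(f'cam_{n}.npz',**c); return c
def load(n): return np.load(f'cam_{n}.npz')
def ray(c,u,v):
    R=np.array(c['R']);t=np.array(c['t'])
    d=R.T@np.array([(u-c['cx'])/c['fx'],(v-c['cy'])/c['fy'],1]); return -R.T@t,d
def atz(c,u,v,z):
    o,d=ray(c,u,v); return o+d*(z-o[2])/d[2]
def tri(c1,p1,c2,p2):
    o1,d1=ray(c1,*p1);o2,d2=ray(c2,*p2)
    s=np.linalg.lstsq(np.c_[d1,-d2],o2-o1,rcond=None)[0]
    a=o1+s[0]*d1;b=o2+s[1]*d2
    return (a+b)/2,np.linalg.norm(a-b)
def proj(c,X):
    p=np.array(c['R'])@np.array(X)+np.array(c['t']); return p[0]/p[2]*c['fx']+c['cx'],p[1]/p[2]*c['fy']+c['cy']
E
python3 - <<'E'
from h import *
for n in('scene','top'):
    c=snap(n); cv2.imwrite(f'pics/{n}0.png',c['frame'][:,:,::-1]); o,d=ray(c,320,240);print(n,o.round(3),d.round(3),c['fx'])
s=robot.observe();print(s['position'],s['tool_rot'],s['time_s'],s['gripper_width'])
E
```

```text
scene [0.872 0.279 0.902] [-0.34  -0.361 -0.869] 465.4707142491218
top [ 0.458 -0.053  1.013] [ 0.116 -0.025 -0.993] 487.23233520942273
[ 0.21405255 -0.58653305  0.19866663] [ 9.84741344e-01  1.74021818e-01 -3.64240846e-05 -9.44226499e-04] 0.1 0.08537791043314534
```

View pics/scene0.png

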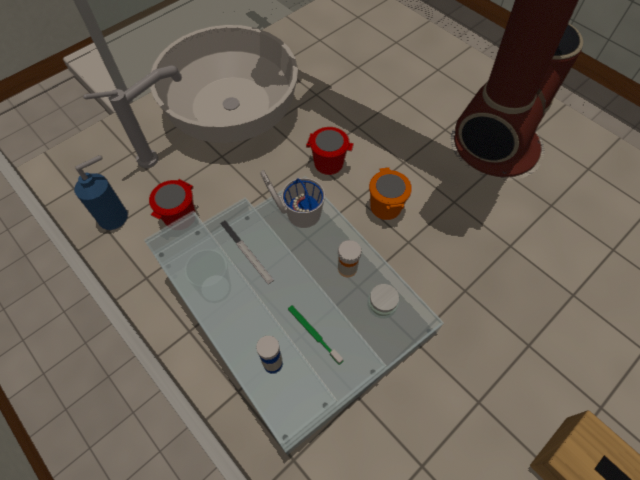

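View pics/top0.png

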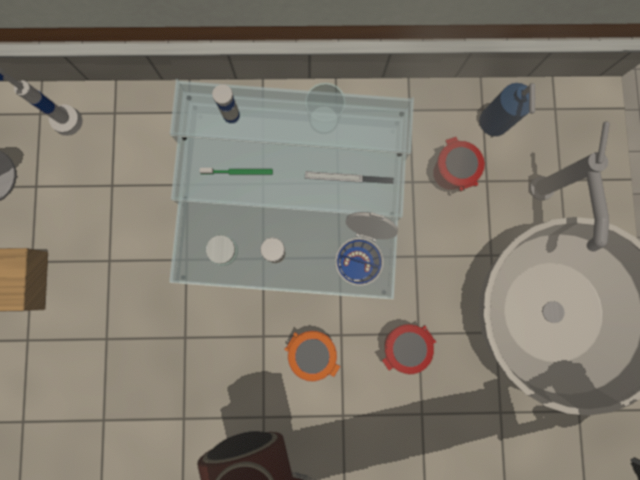

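Candidates for the cup in the scene view are: white cup with blue basket (303,200), red (329,148), red (172,200) and orange (389,192). The white one at scene (303,200), top (360,262), is the target. The robot's red base is at the upper right of the scene view. I'll check the choice in a close crop.

Run:
```python
from h import *
a=load('scene')['frame'][150:250,240:340,::-1];b=load('top')['frame'][200:300,310:410,::-1]
r=lambda x:cv2.resize(x,(400,400),interpolation=cv2.INTER_CUBIC)
cv2.imwrite('pics/crop0.png',np.hstack([r(a),r(b)]))
```

```text
(no output)
```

View pics/crop0.png

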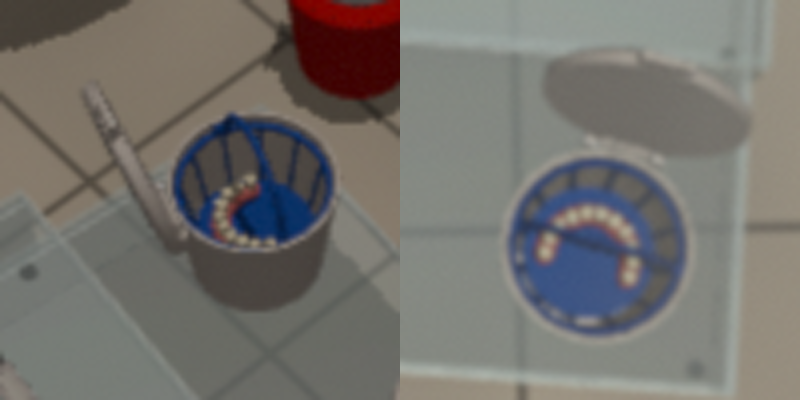

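```bash
cat > fit.py <<'E'
from h import *
from scipy.optimize import least_squares
S,T=load('scene'),load('top')
def loc(p,P): # p=x,y,z,yaw
    c,s=np.cos(p[3]),np.sin(p[3]); return np.array([p[0]+c*P[0]-s*P[1],p[1]+s*P[0]+c*P[1],p[2]+P[2]])
def lid(p,a,r,y=0,h=0): # r from hinge, h outward thickness
    return loc(p,[.047-r*np.cos(a)+h*np.sin(a),y,.073+r*np.sin(a)+h*np.cos(a)])
def han(p,b,t): # t angle around half ring, 0..pi
    y=.035*np.cos(t);q=.035*np.sin(t); return loc(p,[q*np.cos(b),y,.07+q*np.sin(b)])
sc=lambda u,v:(240+u/4,150+v/4)
tc=lambda u,v:(310+(u-400)/4,200+v/4)
E
cat > m.py <<'E'
from fit import *
obs=[(S,sc(256,180),lambda p:loc(p,[0,0,.072])),(T,tc(597,247),lambda p:loc(p,[0,0,.072])),
(T,tc(645,103),lambda p:lid(p,p[4],.047)),(T,tc(645,55),lambda p:lid(p,p[4],.1)),
(S,sc(92,90),lambda p:lid(p,p[4],.1,0,.002)),(T,tc(622,150),lambda p:lid(p,p[4],0))]
f=lambda p:np.concatenate([np.subtract(proj(c,g(p)),q) for c,q,g in obs])
r=least_squares(f,[.6,-.1,.05,0,1.9],loss='soft_l1')
p=r.x;print(p.round(4),f(p).round(1));np.save('p.npy',p)
for n,c in(('scene',S),('top',T)):
    im=c['frame'][:,:,::-1].copy();im=cv2.resize(im,None,fx=4,fy=4)
    def ln(P,col): cv2.polylines(im,[np.array([np.multiply(proj(c,x),4)+2 for x in P]).astype(int)],False,col,1)
    th=np.linspace(0,2*np.pi,60)
    ln([loc(p,[.0445*np.cos(t),.0445*np.sin(t),.072]) for t in th],(0,255,0))
    ln([loc(p,[.036*np.cos(t),.036*np.sin(t),0]) for t in th],(0,255,0))
    ln([lid(p,p[4],.047+.0465*np.cos(t),.0465*np.sin(t)) for t in th],(0,0,255))
    for b,col in((1.3,(255,255,0)),(1.5,(0,255,255)),(1.7,(255,0,255))): ln([han(p,b,t) for t in th[:30]],col)
    u,v=proj(c,loc(p,[0,0,.09]));u=int(4*u);v=int(4*v);cv2.imwrite(f'o_{n}.png',im[v-230:v+170,u-200:u+200])
cv2.imwrite('pics/ov0.png',np.hstack([cv2.imread('o_scene.png'),cv2.imread('o_top.png')]))
print(tri(S,(348,252),T,(273,250)),tri(S,(384,297),T,(220,250)))
E
python3 m.py
```

```text
[ 0.5203 -0.1434  0.0645 -0.3125  1.846 ] [-0.2 -3.6 -0.9 -0.2 -0.4  0.7  6.1 -0.2  0.8  1.8  0.2 -0.8]
(array([0.54485016, 0.01093231, 0.12156756]), np.float64(0.0010511763603831873)) (array([0.54898131, 0.11395711, 0.08969948]), np.float64(0.0003128242107281795))
```

View pics/ov0.png

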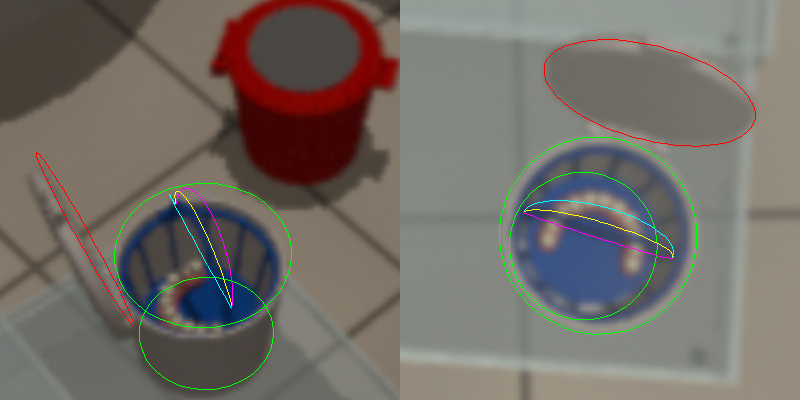

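The overlay shows the fitted rim too large and too high: the white rim sits lower and smaller than the green one. The bottle and jar heights also put the deck near 0.045. I'll refit using outline points.

```bash
cat > m2.py <<'E'
from fit import *
th=np.linspace(0,2*np.pi,180)
rim=lambda p:[loc(p,[.0445*np.cos(t),.0445*np.sin(t),.072]) for t in th]
ld=lambda h:(lambda p:[lid(p,p[4],.047+.0465*np.cos(t),.0465*np.sin(t),h) for t in th])
hd=lambda p:[han(p,p[5],t) for t in th[:90]]
O=[(T,rim,[tc(503,247),tc(692,247),tc(597,152),tc(597,342)]),
(S,rim,[sc(173,180),sc(340,180),sc(256,110),sc(215,245),sc(320,220)]),
(T,ld(0),[tc(543,85),tc(750,125),tc(700,157),tc(590,130),tc(650,150)]),
(T,hd,[tc(525,222),tc(560,230),tc(600,245),tc(640,258),tc(670,268)]),
(S,hd,[sc(232,120),sc(262,160),sc(275,195)]),
(S,lambda p:[lid(p,p[4],.1,y,.002) for y in(-.012,0,.012)],[sc(92,90)])]
def f(p):
    r=[]
    for c,g,q in O:
        m=np.array([proj(c,x) for x in g(p)])
        for a in q: r.append(min(np.linalg.norm(m-a,axis=1)))
    return np.array(r)
for fz in(None,.05,.045,):
    w=lambda p:np.r_[f(p),(p[2]-(fz or .05))*(1e5 if fz else 10)]
    r=least_squares(w,[.52,-.14,.05,-.31,1.85,1.5],loss='soft_l1',x_scale=[.01,.01,.01,.1,.1,.1])
    print(r.x.round(4),r.cost,f(r.x).round(1))
    if fz==.05:p=r.x
np.save('p.npy',p)
for n,c in(('scene',S),('top',T)):
    im=cv2.resize(c['frame'][:,:,::-1],None,fx=4,fy=4)
    for g,col in((rim,(0,255,0)),(ld(0),(0,0,255)),(ld(.009),(0,200,255)),(hd,(255,255,0))):
        cv2.polylines(im,[np.array([np.multiply(proj(c,x),4)+2 for x in g(p)]).astype(int)],False,col,1)
    u,v=proj(c,loc(p,[0,0,.09]));u=int(4*u);v=int(4*v);cv2.imwrite(f'o_{n}.png',im[v-230:v+170,u-200:u+200])
cv2.imwrite('pics/ov1.png',np.hstack([cv2.imread('o_scene.png'),cv2.imread('o_top.png')]))
from scipy.spatial.transform import Rotation as Ro
s=robot.observe();print(Ro.from_quat(s['tool_rot']).as_matrix().round(3))
E
python3 m2.py
```

```text
[ 0.5218 -0.1462  0.0508 -0.3129  1.7988  1.6419] 4.556983349490373 [0.9 0.4 0.9 0.2 2.6 0.7 0.3 0.6 0.5 0.2 0.4 0.4 0.7 0.8 0.2 0.5 0.3 0.3
 0.1 1.  0.1 0.4 0.3]
[ 0.5218 -0.1465  0.05   -0.3119  1.798   1.644 ] 4.691659650230828 [0.8 0.5 0.8 0.3 2.6 0.8 0.3 0.8 0.6 0.2 0.4 0.5 0.7 0.8 0.3 0.6 0.2 0.3
 0.1 0.8 0.1 0.4 0.3]
[ 0.5218 -0.148   0.045  -0.3127  1.7843  1.6654] 7.8340654960285345 [0.3 0.9 0.6 0.2 2.9 1.4 1.2 1.8 0.7 0.5 0.6 0.7 0.7 1.  0.5 0.9 0.2 0.1
 0.1 0.2 0.6 1.  1. ]
[[ 0.939  0.343 -0.   ]
 [ 0.343 -0.939  0.002]
 [ 0.    -0.002 -1.   ]]
```

View pics/ov1.png

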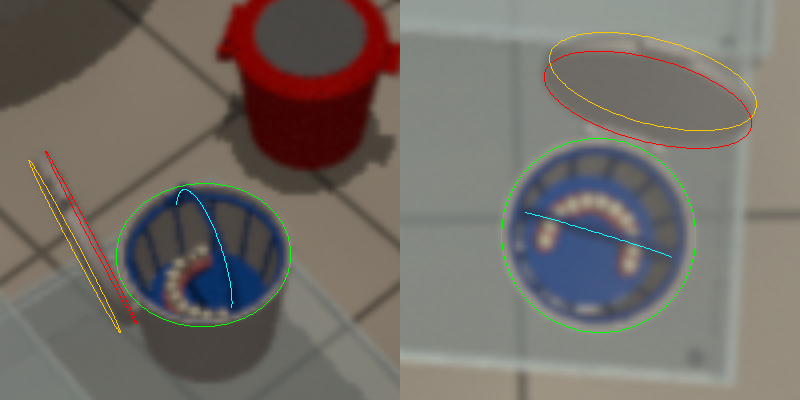

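The overlay now agrees, with residuals of about 1 px. Cup origin is (0.522, -0.146, 0.05), yaw -0.31, handle about 1.64, lid about 1.80. Next I'll work out the approach in tool axes.

```bash
cat > go.py <<'E'
import sys
from fit import *
from scipy.spatial.transform import Rotation as Ro
# go.py tilt_deg  x y z(cup-local mm) ... : rows in present tool axes; tool x = cup +x turned, tip tilted towards +x
p=np.load('p.npy');s=robot.observe();R0=Ro.from_quat(s['tool_rot']);P0=np.array(s['position'])
c,k=np.cos(p[3]),np.sin(p[3]);M=np.array([[c,-k,0],[k,c,0],[0,0,1]])
print('t',round(s['time_s'],2),'local now mm',(M.T@(P0-p[:3])*1000).round(1),'F local',(M.T@np.array(s['contact_force'])).round(1),'grip',round(s['gripper_width'],4))
D=Ro.from_matrix(np.array([[c,k,0],[k,-c,0],[0,0,-1]]))
a=[float(x) for x in sys.argv[1:]]
for i in range(0,len(a),4):
    R=D*Ro.from_euler('y',a[i],degrees=True)
    P=loc(p,np.array(a[i+1:i+4])/1000)
    print(a[i:i+4],'->',R0.inv().apply(P-P0).round(4)*1000,(R0.inv()*R).as_rotvec(degrees=True).round(1))
E
python3 go.py 30 -40 0 150 30 -40 0 86
python3 -c "
from h import *
T=load('top')
for q in((555,310),(600,240),(555,410)):print(atz(T,*q,0.1))"
```

```text
t 0.1 local now mm [-157.8 -513.3  148.7] F local [-0.1 -0.2  0.9] grip 0.0854
[30.0, -40.0, 0.0, 150.0] -> [ 408.4 -332.5   -0.6] [-10.   28.9  37. ]
[30.0, -40.0, 0.0, 86.0] -> [ 408.3 -332.4   63.4] [-10.   28.9  37. ]
[ 0.42749442 -0.51241218  0.1       ]
[ 0.55785984 -0.60838358  0.1       ]
[ 0.24749151 -0.49903642  0.1       ]
```

carry_out([
  [0,0,-60,0,0,0,0],
  [60,-60,-60,-2,5,6,0],
  [110,-100,-60,-4,11,14,0],
  [155,-135,-60,-6,16,20,0],
  [200,-170,-60,-8,22,28,0],
  [245,-205,-60,-10,28.9,37,0],
  [290,-240,-60,-10,28.9,37,0],
  [335,-275,-60,-10,28.9,37,0],
  [375,-305,-40,-10,28.9,37,0],
  [408,-332,-10,-10,28.9,37,0],
  [408,-332,-10,-10,28.9,37,0],
  [408,-332,-10,-10,28.9,37,0],
])

```text
time_s: 1.6
position: [0.4837, -0.1356, 0.21]
tool_rot: [0.954, -0.15, 0.256, 0.041]
contact_force: [0.8, -0.6, 0.4]
gripper_width: -0.0003
finger_force: 0.0
```

```bash
python3 go.py 30 -40 0 86 30 -5 0 88 30 15 0 86 30 25 0 82 30 27 0 72
python3 - <<'E'
from h import *
c=snap('scene');f=c['frame'][120:260,200:400,::-1]
cv2.imwrite('pics/s1.png',cv2.resize(f,(800,560),interpolation=cv2.INTER_CUBIC))
E
```

```text
t 1.6 local now mm [-39.6  -1.3 160. ] F local [ 0.9 -0.4  0.4] grip -0.0003
[30.0, -40.0, 0.0, 86.0] -> [-37.4  -1.5  63.8] [ 0.1 -0.   0.1]
[30.0, -5.0, 0.0, 88.0] -> [-6.1 -1.4 79.6] [ 0.1 -0.   0.1]
[30.0, 15.0, 0.0, 86.0] -> [10.2 -1.4 91.4] [ 0.1 -0.   0.1]
[30.0, 25.0, 0.0, 82.0] -> [16.9 -1.4 99.8] [ 0.1 -0.   0.1]
[30.0, 27.0, 0.0, 72.0] -> [ 13.6  -1.5 109.5] [ 0.1 -0.   0.1]
```

View pics/s1.png

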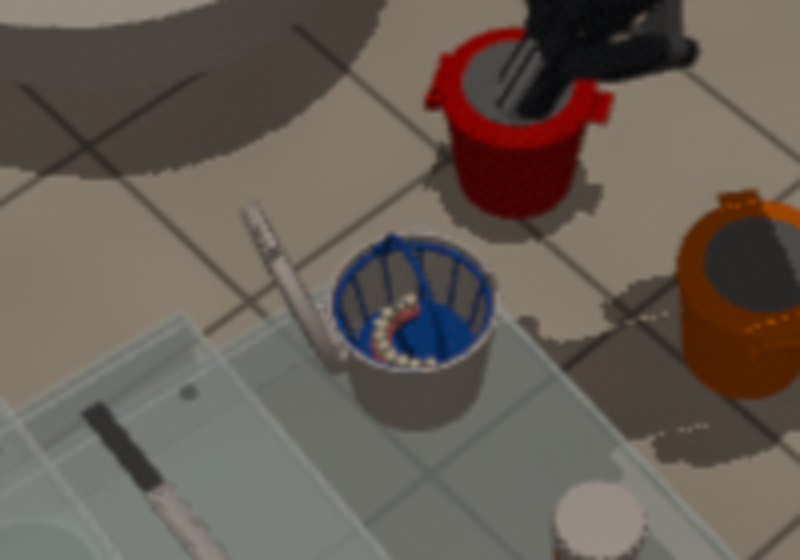

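The gripper (seen above the red look-alike, crop (530,90)) really stands about 40 mm in front of the cup axis. The handle apex is at crop (392,240), clear ahead of it. I'll go down and push the handle back.

carry_out([
  [-18,-1,30,0,0,0,0],
  [-35,-1,60,0,0,0,0],
  [-35,-1,60,0,0,0,0],
  [-24,-1,67,0,0,0,0],
  [-14,-1,73,0,0,0,0],
  [-5,-1,78,0,0,0,0],
  [4,-1,83,0,0,0,0],
  [8,-1,87,0,0,0,0],
  [11,-1,92,0,0,0,0],
  [13,-1,97,0,0,0,0],
  [15,-1,101,0,0,0,0],
  [15,-1,101,0,0,0,0],
])

```text
time_s: 3.15
position: [0.5457, -0.1545, 0.1314]
tool_rot: [0.954, -0.15, 0.257, 0.041]
contact_force: [0.4, 0.8, 4.1]
gripper_width: 0.0003
finger_force: 1.6
```

```bash
python3 go.py 30 27 0 73 30 28 0 69 30 28 0 66
python3 - <<'E'
from h import *
c=snap('scene');t=snap('top')
g=lambda f:cv2.resize(f[:,:,::-1],(400,400),interpolation=cv2.INTER_CUBIC)
cv2.imwrite('pics/s2.png',np.hstack([g(c['frame'][150:250,240:340]),g(t['frame'][200:300,310:410])]))
E
```

```text
t 3.15 local now mm [25.2 -0.3 81.4] F local [0.1 0.9 4.1] grip 0.0003
[30.0, 27.0, 0.0, 73.0] -> [-2.7 -0.3  8.2] [ 0.1 -0.2  0.1]
[30.0, 28.0, 0.0, 69.0] -> [-3.8 -0.3 12.1] [ 0.1 -0.2  0.1]
[30.0, 28.0, 0.0, 66.0] -> [-5.4 -0.3 14.7] [ 0.1 -0.2  0.1]
```

View pics/s2.png

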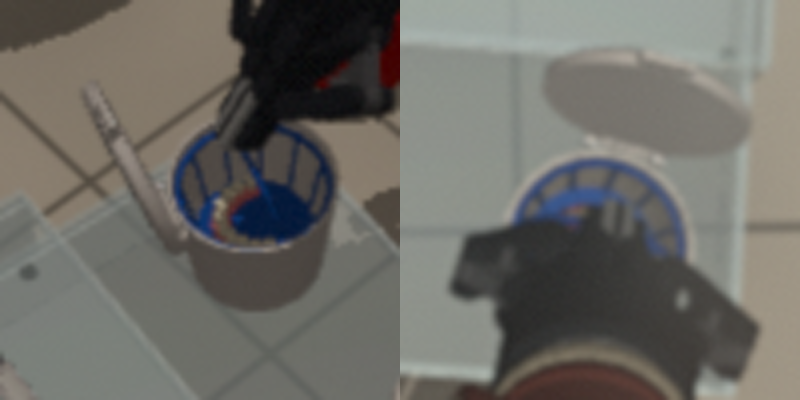

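Run:
```python
from fit import *
p=np.load('p.npy')
X=np.array(robot.observe()['position'])
for b in(0,.3,.6,.9,1.64):
  for t in(np.pi/2,):
    Y=han(p,b,t); print(b,[(np.array(proj(c,Y))-o)*4 for c,o in((S,(240,150)),(T,(210,200)))])
print('tcp',[(np.array(proj(c,X))-o)*4 for c,o in((S,(240,150)),(T,(210,200)))])
```

```text
0 [array([186.63471016, 206.28124714]), array([617.79331048, 172.9325511 ])]
0.3 [array([188.34682725, 193.5428529 ]), array([619.40180247, 173.70179736])]
0.6 [array([195.71175937, 179.59336965]), array([618.95085134, 181.00247942])]
0.9 [array([208.15263377, 165.7421198 ]), array([616.4147701, 194.3633877])]
1.64 [array([252.35961274, 140.27006625]), array([602.91413457, 244.78263783])]
tcp [array([203.80583204, 186.29998614]), array([614.94818758, 191.71440423])]
```

Run:
```python
from fit import *
p=np.load('p.npy');s=robot.observe();X=np.array(s['position'])
f=cv2.resize(S['frame'][165:225,260:340,::-1],None,fx=7,fy=7,interpolation=cv2.INTER_CUBIC)
f=np.clip(f.astype(float)*1.8,0,255).astype(np.uint8)
P=lambda X:tuple(int(v) for v in ((np.array(proj(S,X))-(260,165)+.5)*7))
for b,col in((.3,(0,255,0)),(.8,(0,255,255)),(1.2,(255,0,255))):
    cv2.polylines(f,[np.array([P(han(p,b,t)) for t in np.linspace(0,np.pi,30)])],False,col,1)
cv2.circle(f,P(X),4,(0,0,255),-1)
cv2.imwrite('pics/s3.png',f)
```

```text
(no output)
```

View pics/s3.png

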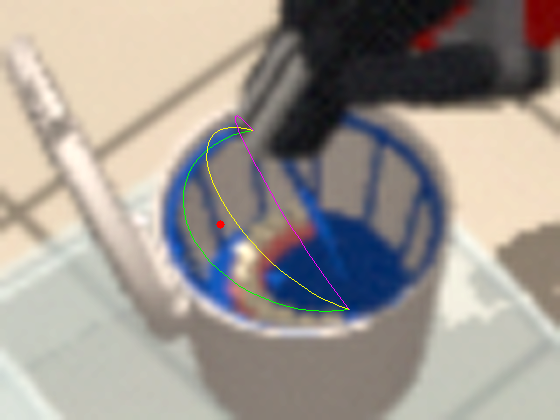

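Run:
```python
from fit import *
from scipy.spatial.transform import Rotation as Ro
p=np.load('p.npy');s=robot.observe();X=np.array(s['position']);R=Ro.from_quat(s['tool_rot']).as_matrix();print(s['time_s'],X,s['gripper_width'],robot.grip_point_offset)
print(tri(S,(300.2,186.4),T,(363.75,250.75)))
c=S=snap('scene');t=T=snap('top')
out=[]
for c,(u0,v0) in((S,(260,150)),(T,(320,210))):
    f=cv2.resize(c['frame'][v0:v0+80,u0:u0+80,::-1],None,fx=5,fy=5,interpolation=cv2.INTER_CUBIC);f=np.clip(f*1.8,0,255).astype(np.uint8)
    P=lambda X:tuple(int(v) for v in ((np.array(proj(c,X))-(u0,v0)+.5)*5))
    for d,col in((0,(0,0,255)),(.019,(0,255,255)),(.073,(0,255,0))): cv2.circle(f,P(X-d*R[:,2]),3,col,-1)
    out.append(f)
cv2.imwrite('pics/s4.png',np.hstack(out))
```

```text
3.25 [ 0.5452915  -0.15437349  0.13112202] -0.00017360413262592733 0.0187
(array([ 0.53349029, -0.14612634,  0.16481416]), np.float64(0.010930918003035823))
```

View pics/s4.png

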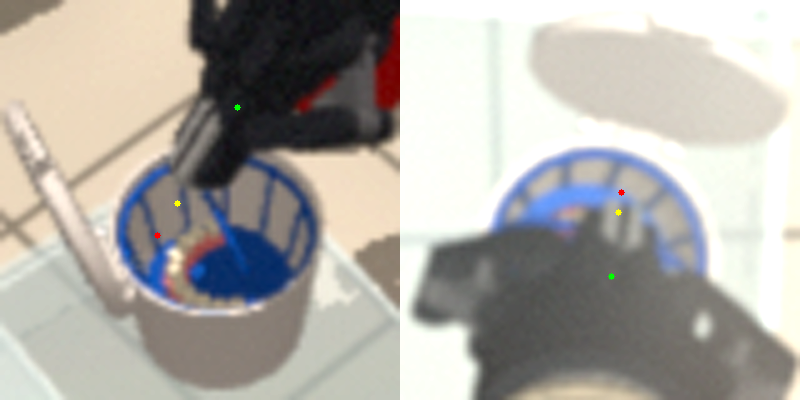

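Run:
```python
from fit import *
print('pred scene px in s1 crop',(np.array(proj(S,[.4837,-.1356,.21]))-(200,120))*4)
from scipy.spatial.transform import Rotation as Ro
R=Ro.from_quat([.954,-.15,.256,.041]).as_matrix()
for d in(.02,.03,.04):print(d,(np.array(proj(S,np.array([.4837,-.1356,.21])-d*R[:,2]))-(200,120))*4)
# forearm check: original images vs now : tip extreme of changed pixels
for n,c in(('scene',S),('top',T)):
    a=cv2.imread(f'pics/{n}0.png')[:,:,::-1].astype(int);d=np.abs(c['frame'].astype(int)-a).sum(2)>60
    u,v=proj(c,np.array(robot.observe()['position']));print(n,u,v)
    v0=int(v)-12;u0=int(u)-12
    for r in range(v0-6,v0+24,1):print(r,''.join('#' if x else '.' for x in d[r,u0-10:u0+46]))
    print('u starts',u0-10)
```

```text
pred scene px in s1 crop [479.94791506 162.26467705]
0.02 [499.66019743 131.4550321 ]
0.03 [509.73867359 115.70270741]
0.04 [519.96986502  99.7116938 ]
scene 291.06728192423543 196.59888136379303
178 .........................###############################
179 ..........................#..##.########################
180 ............................#########################...
181 .........................################....###........
182 .........................#####..########.......##.......
183 .........................####.##########.........#......
184 .............................##########...........#.....
185 .............................#########.............#....
186 .............................########...............#...
187 ..............................######................##..
188 ................................#..#.................#..
189 ................................##...................##.
190 .................................#...#................#.
191 .................................##..#................#.
192 .................................##..##.......
[... 2120 characters left out ...]
................
249 ........................................................
250 .....................#..................................
251 ..............######..###...............................
252 ...........##########..####.............................
253 ........#################.#.............................
254 ....#####################.#.............................
255 ....#####################...#...........................
256 .....###############.#########..........................
257 .##.################.#########..........................
258 ###########..#################..........................
259 ##########..###################.........................
u starts 341
```

The picture shows the fingertips at crop (192,180), about 30 mm short of the reported TCP (red dot, (157,236)). The handle still stands, so the tip came down on top of it. I'll back off and measure the tip against the cameras at two tilts.

carry_out([
  [0,0,-30,0,0,0,0],
  [-20,0,-70,0,0,0,0],
  [-20,0,-70,0,0,0,0],
  [-20,0,-70,0,0,0,0],
])

```text
time_s: 3.85
position: [0.494, -0.1377, 0.1788]
tool_rot: [0.954, -0.15, 0.255, 0.041]
contact_force: [-0.4, 0.1, -0.6]
gripper_width: 0.0002
finger_force: 0.0
```

```bash
cat > tip.py <<'E'
from fit import *
from scipy.spatial.transform import Rotation as Ro
s=robot.observe();X=np.array(s['position']);R=Ro.from_quat(s['tool_rot']).as_matrix()
cs=[snap('scene'),snap('top')];ms=[]
for n,c in zip(('scene','top'),cs):
    a=cv2.imread(f'pics/{n}0.png')[:,:,::-1].astype(int);d=(np.abs(c['frame'].astype(int)-a).sum(2)>60)
    d=cv2.morphologyEx(d.astype(np.uint8),cv2.MORPH_OPEN,np.ones((3,3)));ms.append(d)
    # along finger axis in tool coordinates: which samples are covered
    print(n,'axis d mm:',''.join('#' if d[int(round(v)),int(round(u))] else '.' for u,v in (proj(c,X-k/1000*R[:,2]) for k in range(-20,90,2))),'(from -20 step 2)')
    for dx in(-.008,.008):print('   x',dx,''.join('#' if d[int(round(v)),int(round(u))] else '.' for u,v in (proj(c,X+dx*R[:,0]-k/1000*R[:,2]) for k in range(-20,90,2))))
    for dx in(-.012,.012):print('   y',dx,''.join('#' if d[int(round(v)),int(round(u))] else '.' for u,v in (proj(c,X+dx*R[:,1]-k/1000*R[:,2]) for k in range(-20,90,2))))
E
python3 tip.py; python3 go.py 0 -60 0 170
```

```text
scene axis d mm: .........................##############.############### (from -20 step 2)
   x -0.008 ........................###############################
   x 0.008 ..........................##############.....##########
   y -0.012 ................................#######################
   y 0.012 ........................###########.......#############
top axis d mm: .................######.############################### (from -20 step 2)
   x -0.008 .........##........####################################
   x 0.008 .........................#####..#######################
   y -0.012 .....................##################################
   y 0.012 .....................##################################
t 3.95 local now mm [-2.910e+01 -1.000e-01  1.281e+02] F local [-0.4 -0.1 -0.5] grip -0.0002
[0.0, -60.0, 0.0, 170.0] -> [ -6.   -0.1 -51.8] [  0.  -29.8   0. ]
```

carry_out([
  [-6,0,-52,0,-10,0,0],
  [-6,0,-52,0,-20,0,0],
  [-6,0,-52,0,-30,0,0],
  [-6,0,-52,0,-30,0,0],
  [-6,0,-52,0,-30,0,0],
])

```text
time_s: 4.58
position: [0.4646, -0.128, 0.2207]
tool_rot: [0.988, -0.155, -0.001, 0.0]
contact_force: [0.6, 1.0, 0.3]
gripper_width: 0.0001
finger_force: 0.0
```

```bash
python3 tip.py
python3 - <<'E'
from fit import *
# handle angle: blue-wire score in both fresh images
p=np.load('p.npy')
for n,c in(('scene',S),('top',T)):
    im=cv2.cvtColor(c['frame'],cv2.COLOR_RGB2HSV)
    a=cv2.imread(f'pics/{n}0.png')[:,:,::-1].astype(int);g=c['frame'].astype(int).sum(2)-a.sum(2)
    for b in np.arange(1.0,1.8,.1):
        q=[proj(c,han(p,b,t)) for t in np.linspace(.3,2.84,25)]
        print(n,round(b,1),'diff',[int(g[int(round(v)),int(round(u))]) for u,v in q][::2])
E
```

```text
scene axis d mm: ........................############################### (from -20 step 2)
   x -0.008 .......................################################
   x 0.008 ............................###########################
   y -0.012 ...............................########################
   y 0.012 .................###########..#########################
top axis d mm: ####################################################### (from -20 step 2)
   x -0.008 #######################################################
   x 0.008 #######################################################
   y -0.012 #######################################################
   y 0.012 #######################################################
scene 1.0 diff [-72, -68, -75, -15, -48, 3, -2, 1, 2, -1, 2, 3, -2]
scene 1.1 diff [-78, -71, -71, -33, -3, 1, 2, 6, 5, 0, 3, -2, -11]
scene 1.2 diff [-78, -80, -75, -57, -56, 0, 0, -1, 1, -2, -2, -2, -16]
scene 1.3 diff [-59, -79, -75, -31, -127, 0, -12, -2, -6, -16, -16, -16, -30]
scene 1.4 diff [-59, -73, -69, -87, -94, -40, -40, -50, 39, 32, -48, -48, -30]
scene 1.5 diff [-37, -59, -63, -83, -50, -22, -20, -22, 38, 112, 53, 53, -30]
scene 1.6 diff [-37, -39, -41, -17, 28, 7, 41, 51, 37, 93, 155, 53, 32]
scene 1.7 diff [-18, -39, -44, -23, 33, 27, -4, -1, 15, 23, 100, 155, 53]
top 1.0 diff [-66, -37, -64, -58, -69, -101, -63, -47, -70, -55, -26, -51, -50]
top 1.1 diff [-66, -47, -56, -61, -81, -184, -98, -67, -77, -36, -42, -52, -31]
top 1.2 diff [-47, -47, -63, -71, -198, -258, -173, -92, -69, -36, -52, -52, -31]
top 1.3 diff [-37, -61, -68, -161, -207, -209, -268, -189, -68, -52, -55, -51, -28]
top 1.4 diff [5, -45, -80, -183, -169, -101, -108, -244, -77, -69, -42, -43, -28]
top 1.5 diff [5, -18, -69, -174, -100, -95, -37, -95, -111, -42, -29, -24, -20]
top 1.6 diff [27, 13, -10, -58, -19, -58, -32, -26, -48, -27, -30, -16, -20]
top 1.7 diff [27, 4, -122, -89, -17, -55, -15, -28, -223, -36, -18, -10, -19]
```

```bash
python3 go.py 30 -34 0 100 30 -26 0 66 30 0 0 66 30 19 0 66 30 30 0 62 30 38 0 56 30 41 0 49
```

```text
t 4.67 local now mm [-6.040e+01 -1.000e-01  1.721e+02] F local [-0.1 -0.3 -0.2] grip 0.0001
[30.0, -34.0, 0.0, 100.0] -> [26.3 -0.1 72.1] [ 0.1 29.9  0. ]
[30.0, -26.0, 0.0, 66.0] -> [ 34.3  -0.2 106.1] [ 0.1 29.9  0. ]
[30.0, 0.0, 0.0, 66.0] -> [ 60.3  -0.2 106.1] [ 0.1 29.9  0. ]
[30.0, 19.0, 0.0, 66.0] -> [ 79.3  -0.2 106.2] [ 0.1 29.9  0. ]
[30.0, 30.0, 0.0, 62.0] -> [ 90.3  -0.2 110.2] [ 0.1 29.9  0. ]
[30.0, 38.0, 0.0, 56.0] -> [ 98.3  -0.2 116.2] [ 0.1 29.9  0. ]
[30.0, 41.0, 0.0, 49.0] -> [101.3  -0.2 123.2] [ 0.1 29.9  0. ]
```

carry_out([
  [0,0,20,0,10,0,0],
  [10,0,45,0,20,0,0],
  [26,0,72,0,30,0,0],
  [34,0,95,0,30,0,0],
  [34,0,106,0,30,0,0],
  [34,0,106,0,30,0,0],
  [42,0,106,0,30,0,0],
  [50,0,106,0,30,0,0],
  [60,0,106,0,30,0,0],
  [70,0,106,0,30,0,0],
  [79,0,106,0,30,0,0],
  [79,0,106,0,30,0,0],
])

```text
time_s: 6.18
position: [0.5406, -0.1528, 0.1164]
tool_rot: [0.954, -0.15, 0.256, 0.041]
contact_force: [-0.3, 0.2, 0.3]
gripper_width: 0.0002
finger_force: 0.0
```

```bash
cat > hs.py <<'E'
from fit import *
# handle/cup check: correlate predicted wire lines with darkness-of-blue change versus first picture
p=np.load('p.npy');snap('scene');snap('top')
for n in('scene','top'):
    c=load(n);f=c['frame'].astype(int);a=cv2.imread(f'pics/{n}0.png')[:,:,::-1].astype(int)
    for b in(0,.2,.4,.6,.8,1.0,1.2,1.4):
        r=[]
        for t in np.linspace(.4,2.74,15):
            u,v=(int(round(x)) for x in proj(c,han(p,b,t)));q=f[v,u];r.append('B' if q[2]>1.4*q[0] and q[2]>60 else ('#' if q.sum()<90 else '.'))
            r[-1]+= '*' if abs(f[v,u]-a[v,u]).sum()>60 else ' '
        print(n,b,''.join(r))
E
python3 hs.py; python3 go.py 30 30 0 62 30 38 0 56 30 41 0 49 30 42 0 44
```

```text
scene 0 .*. .*. B B B B B B B . B B B 
scene 0.2 . . . . B B . . . B . B B B B 
scene 0.4 . . B*.*.*B . . . . B B B B B 
scene 0.6 #*. B . . B . . . . B B B B B 
scene 0.8 #*. B . . . . . . . B B B . B 
scene 1.0 .*.*B . . . . . . . B B . B B 
scene 1.2 B B B B*B*B B*B B B B B B B B 
scene 1.4 B #*#*.*.*. .*. .*. B B B B B 
top 0 . . . . . . . . . . . . . . . 
top 0.2 . . . . . . . . . . . . . . . 
top 0.4 . . . . . . . . . . . . . . . 
top 0.6 . . . . . . . . . . . . . . . 
top 0.8 . . . B . . B . . . . . . . . 
top 1.0 B B B B B B B B B . . . . . B 
top 1.2 B B B B . .*.*.*B B B . . . B 
top 1.4 B B . . . .*. .*.*.*B . . . . 
t 6.28 local now mm [19.3 -0.2 66.3] F local [-0.6  0.4 -0.1] grip -0.0001
[30.0, 30.0, 0.0, 62.0] -> [ 7.1 -0.2  9. ] [ 0.1 -0.   0. ]
[30.0, 38.0, 0.0, 56.0] -> [11.  -0.2 18.2] [ 0.1 -0.   0. ]
[30.0, 41.0, 0.0, 49.0] -> [10.1 -0.3 25.8] [ 0.1 -0.   0. ]
[30.0, 42.0, 0.0, 44.0] -> [ 8.5 -0.3 30.6] [ 0.1 -0.   0. ]
```

The handle is now at about 1.2, which matches the corrected tip position. I'll continue along the arc.

carry_out([
  [4,0,5,0,0,0,0],
  [7,0,9,0,0,0,0],
  [9,0,14,0,0,0,0],
  [11,0,18,0,0,0,0],
  [11,0,22,0,0,0,0],
  [10,0,26,0,0,0,0],
  [10,0,26,0,0,0,0],
])

```text
time_s: 7.15
position: [0.5605, -0.1592, 0.0984]
tool_rot: [0.954, -0.15, 0.255, 0.041]
contact_force: [0.0, -0.7, 0.2]
gripper_width: -0.0001
finger_force: 0.0
```

```bash
python3 hs.py; python3 go.py 30 42 0 44 30 43 0 40
```

```text
scene 0 .*.*.*. B B B B B B B B*B B . 
scene 0.2 B*.*.*.*B B B B*B*B B B*B B B 
scene 0.4 B B*B*B*.*B B . . B B*B B B B 
scene 0.6 #*B # .*.*.*. . . B*B B B B .*
scene 0.8 #*. # . .*#*. . . . B B B . . 
scene 1.0 #*#*.*. #*#*#*. .*. . .*. . . 
scene 1.2 .*.*.*. #*#*#*. . .*.*. .*.*#*
scene 1.4 . #*#*.*.*#*#*#*#*#*# # #*#*#*
top 0 .*B*B*B B*B*B . . B*B B B . .*
top 0.2 .*B*B*B B*B*B B . B*B B B . .*
top 0.4 .*B*B*B B*B*. . . B B B B . .*
top 0.6 .*.*B*B . .*. .*. B . B B . .*
top 0.8 .*.*.*. . .*. . . . . . . .*.*
top 1.0 .*.*.*.*B*.*.*.*. .*. . . .*.*
top 1.2 .*.*.*.*.*.*.*.*.*.*.*.*.*.*.*
top 1.4 .*.*.*.*.*.*.*.*.*.*.*.*.*.*. 
t 7.25 local now mm [41.  -0.3 48.9] F local [ 0.4  0.6 -0.3] grip 0.0003
[30.0, 42.0, 0.0, 44.0] -> [-1.6 -0.3  4.8] [ 0.1 -0.   0. ]
[30.0, 43.0, 0.0, 40.0] -> [-2.7 -0.3  8.7] [ 0.1 -0.   0. ]
```

Handle is near 0.2. I'll press it the rest of the way.

carry_out([
  [-1,0,3,0,0,0,0],
  [-1.5,0,5,0,0,0,0],
  [-2,0,7,0,0,0,0],
  [-2.5,0,9,0,0,0,0],
  [-2.5,0,9,0,0,0,0],
])

```text
time_s: 7.88
position: [0.5637, -0.1604, 0.0909]
tool_rot: [0.954, -0.15, 0.257, 0.041]
contact_force: [-0.4, 0.3, 3.8]
gripper_width: 0.0001
finger_force: 2.0
```

```bash
python3 hs.py; python3 go.py 30 43 0 36
```

```text
scene 0 B*.*B*B*B B B B . B B B*B B . 
scene 0.2 B*B*B*B*B B B . . B B*B B B . 
scene 0.4 #*B*.*.*.*#*. . . B*B B B B . 
scene 0.6 #*# . .*#*#*. . . B*B B B . .*
scene 0.8 #*. . .*#*#*. . . B B B . . #*
scene 1.0 #*.*.*. #*#*#*. . . . .*. #*#*
scene 1.2 .*#*.*. #*#*#*#*#*#*# #*#*#*#*
scene 1.4 #*#*#*.*#*#*#*#*#*#*# # #*#*#*
top 0 .*.*B*B B*B*. . . B B B B . .*
top 0.2 .*.*B*B B*B*. . . B B B B . .*
top 0.4 .*.*B*B B*B*. .*. B B B B . .*
top 0.6 .*.*.*. . .*. .*. . . . . . .*
top 0.8 .*.*.*.*. .*. .*. . . . .*.*.*
top 1.0 .*.*.*.*.*.*.*.*.*.*.*. . .*.*
top 1.2 .*.*.*.*.*.*.*.*.*.*.*.*.*.*.*
top 1.4 .*.*.*.*.*.*.*.*.*.*.*.*.*. . 
t 7.97 local now mm [44.1 -0.4 40.9] F local [-1.1 -0.3  4. ] grip -0.0001
[30.0, 43.0, 0.0, 36.0] -> [-3.4 -0.4  3.7] [ 0.1 -0.1  0. ]
```

carry_out([
  [-2,0,2,0,0,0,0],
  [-3,0,4,0,0,0,0],
  [-3,0,4,0,0,0,0],
])

```text
time_s: 8.35
position: [0.5663, -0.1616, 0.0904]
tool_rot: [0.953, -0.15, 0.261, 0.042]
contact_force: [-0.8, 0.4, 11.5]
gripper_width: 0.0001
finger_force: 5.3
```

```bash
python3 go.py 30 0 0 130
```

```text
t 8.35 local now mm [47.  -0.8 40.4] F local [-0.9  0.1 11.5] grip 0.0001
[30.0, 0.0, 0.0, 130.0] -> [   5.3   -0.5 -101. ] [ 0.1 -0.7  0. ]
```

carry_out([
  [0,0,-15,0,0,0,0],
  [0,0,-50,0,0,0,0],
  [0,0,-100,0,0,0,0],
  [0,0,-140,0,-8,0,0],
  [0,0,-180,0,-18,0,0],
  [0,0,-180,0,-30,0,0],
  [0,0,-180,0,-30,0,0],
])

```text
time_s: 9.22
position: [0.4777, -0.1325, 0.2393]
tool_rot: [0.988, -0.155, -0.002, 0.0]
contact_force: [0.3, 0.7, -0.8]
gripper_width: -0.0
finger_force: 0.0
```

```bash
python3 hs.py; python3 go.py 0 -20 0 260
python3 - <<'E'
from fit import *
# lid angle check: same lid edges? changed pixels in the lid region vs first picture
p=np.load('p.npy')
for n,c in(('scene',S),('top',T)):
    a=cv2.imread(f'pics/{n}0.png')[:,:,::-1].astype(int);d=np.abs(c['frame'].astype(int)-a).sum(2)
    for g in('lid','rim'):
        q=[proj(c,lid(p,p[4],.047+.0465*np.cos(t),.0465*np.sin(t)) if g=='lid' else loc(p,[.0445*np.cos(t),.0445*np.sin(t),.072])) for t in np.linspace(0,6.28,40)]
        print(n,g,[int(d[int(v)-1:int(v)+2,int(u)-1:int(u)+2].mean()) for u,v in q])
E
```

```text
scene 0 .*.*B*B*B B B B B*B B B*B B B 
scene 0.2 .*.*B*B*B B B*B*B*B B*B B B B 
scene 0.4 # #*.*.*.*.*. . B B*B B B B B 
scene 0.6 #*. #*.*.*. . . . B*B B B B B 
scene 0.8 #*. # . .*. . . . B*B B B . B 
scene 1.0 #*#*#*. . . . . . . B B . . B 
scene 1.2 #*#*#*. .*. . . . . . B B B B 
scene 1.4 #*#*#*.*.*. . . . . . B . . B 
top 0 .*.*.*.*.*.*.*. .*.*.*.*. . . 
top 0.2 .*.*.*.*.*.*.*.*.*.*.*.*. .*. 
top 0.4 .*.*.*.*.*.*.*.*.*. . .*.*.*.*
top 0.6 . .*.*.*.*.*. .*. . . . .*.*.*
top 0.8 .*.*.*.*.*.*.*.*.*. . . . . . 
top 1.0 .*.*.*.*.*.*.*.*.*.*.*. . . .*
top 1.2 .*.*.*.*.*.*.*.*.*.*.*. . . . 
top 1.4 .*.*.*.*.*.*.*.*.*.*.*.*. .*.*
t 9.32 local now mm [-47.7  -0.  189.1] F local [ 0.  -0.2 -0.6] grip 0.0
[0.0, -20.0, 0.0, 260.0] -> [ 27.5   0.  -71. ] [0.  0.1 0. ]
scene lid [39, 27, 21, 18, 16, 10, 10, 9, 3, 2, 4, 3, 12, 12, 12, 5, 5, 12, 4, 5, 11, 17, 24, 25, 24, 29, 21, 25, 35, 26, 20, 12, 12, 5, 5, 12, 14, 18, 22, 39]
scene rim [6, 6, 16, 8, 3, 7, 22, 49, 55, 80, 71, 88, 104, 97, 71, 79, 69, 74, 77, 76, 71, 56, 61, 51, 53, 55, 47, 12, 79, 4, 11, 1, 2, 2, 2, 2, 8, 17, 4, 6]
top lid [43, 50, 143, 186, 176, 162, 77, 25, 31, 19, 36, 140, 142, 79, 112, 132, 131, 161, 159, 215, 195, 165, 149, 123, 116, 118, 123, 124, 153, 174, 149, 86, 56, 25, 27, 35, 42, 52, 35, 43]
top rim [221, 213, 214, 190, 198, 200, 193, 133, 90, 112, 102, 153, 166, 175, 180, 181, 156, 193, 252, 215, 223, 210, 208, 202, 207, 197, 194, 185, 158, 166, 168, 172, 156, 161, 165, 171, 178, 179, 198, 221]
```

Run:
```python
from fit import *
p=np.load('p.npy');c,k=np.cos(p[3]),np.sin(p[3]);M=np.array([[c,-k,0],[k,c,0],[0,0,1]])
T=load('top')
for n,q,z in(('tumbler top',(325,100),.235),('file',(350,178),.1),('tube',(225,95),.247)):
    X=atz(T,*q,z);print(n,X.round(3),(M.T@(X-p[:3])*1000).round(0))
```

```text
tumbler top [ 0.783 -0.084  0.235] [230. 139. 185.]
file [ 0.683 -0.135  0.1  ] [150.  60.  50.]
tube [0.788 0.08  0.247] [184. 297. 197.]
```

carry_out([
  [0,0,-40,0,0,0,0],
  [40,0,-40,0,0,0,0],
  [90,0,-40,0,0,0,0],
  [130,0,-40,0,0,0,0],
  [166,0,-40,0,0,0,0],
  [166,0,-40,0,0,0,0],
  [166,0,-40,0,0,0,0],
])

```text
time_s: 10.2
position: [0.6334, -0.1824, 0.2809]
tool_rot: [0.988, -0.155, 0.0, 0.001]
contact_force: [0.3, -0.4, -0.0]
gripper_width: -0.0001
finger_force: 0.0
```

```bash
python3 go.py 0 118 0 124; python3 tip.py
python3 - <<'E'
from h import *
c=load('scene');t=load('top')
g=lambda f:cv2.resize(f[:,:,::-1],(400,400),interpolation=cv2.INTER_CUBIC)
cv2.imwrite('pics/s5.png',np.hstack([g(c['frame'][130:250,220:340]),g(t['frame'][180:300,300:420])]))
E
```

```text
t 10.2 local now mm [117.3   0.  230.9] F local [ 0.4 -0.3 -0. ] grip -0.0001
[0.0, 118.0, 0.0, 124.0] -> [ 7.000e-01 -1.000e-01  1.069e+02] [ 0.1 -0.   0. ]
scene axis d mm: .......................################################ (from -20 step 2)
   x -0.008 ........................###############################
   x 0.008 ...................................####################
   y -0.012 ..............................#########################
   y 0.012 .................######################################
top axis d mm: ##..............####################################### (from -20 step 2)
   x -0.008 ##################.......##############################
   x 0.008 ......#################################################
   y -0.012 .................##....################################
   y 0.012 #############......####################################
```

carry_out([
  [0,0,40,0,0,0,0],
  [0,0,80,0,0,0,0],
  [0,0,106,0,0,0,0],
  [0,0,106,0,0,0,0],
  [-15,0,106,0,0,0,0],
  [-27,0,107,0,0,0,0],
  [-39,0,108,0,0,0,0],
  [-50,0,109,0,0,0,0],
  [-61,0,110,0,0,0,0],
  [-71,0,111,0,0,0,0],
  [-80,0,112,0,0,0,0],
  [-80,0,112,0,0,0,0],
])

```text
time_s: 11.8
position: [0.558, -0.1583, 0.1687]
tool_rot: [0.988, -0.155, 0.0, 0.001]
contact_force: [0.2, 0.8, -0.2]
gripper_width: 0.0001
finger_force: 0.0
```

```bash
python3 go.py 0 15 0 110 0 -3 0 95
python3 - <<'E'
from h import *
c=snap('scene');t=snap('top')
g=lambda f:cv2.resize(f[:,:,::-1],(400,400),interpolation=cv2.INTER_CUBIC)
cv2.imwrite('pics/s5.png',np.hstack([g(c['frame'][130:250,220:340]),g(t['frame'][180:300,300:420])]))
E
```

```text
t 11.8 local now mm [ 38.1  -0.2 118.7] F local [-0.1  0.9 -0.2] grip 0.0001
[0.0, 15.0, 0.0, 110.0] -> [-23.1  -0.2   8.7] [ 0.1 -0.   0. ]
[0.0, -3.0, 0.0, 95.0] -> [-41.1  -0.2  23.7] [ 0.1 -0.   0. ]
```

```bash
cat > lidc.py <<'E'
from fit import *
p=np.load('p.npy')
for n in('scene','top'):
    c=load(n);f=c['frame'].astype(int);a0=cv2.imread(f'pics/{n}0.png')[:,:,::-1].astype(int)
    for a in(0,.2,.4,.6,.8,1.0,1.2,1.4,1.8):
        o=''
        for y in(-.035,0,.035):
            for r in(.02,.047,.075):
                u,v=(int(round(x)) for x in proj(c,lid(p,a,r,y*(1 if r==.047 else .6),.009 if a<1.5 else 0)));q=f[v,u]
                o+=f"{q.sum()//3:4d}{'*' if abs(q-a0[v,u]).sum()>60 else ' '}{'c' if q.max()-q.min()>35 else ' '}"
        print(n,a,o)
E
python3 lidc.py
```

```text
scene 0   35*   77    86    36    74    71    74    54 c  49  
scene 0.2   36*   77*  121    35*   77    43    72    35 c  67  
scene 0.4   35*   74*  120    36*   78    67    73*   30*c  71  
scene 0.6   36*   34*  120    36*   77*  129    73*   31 c  73  
scene 0.8   35*   12*   11*   36*   59   123    72*   68    53  
scene 1.0   34*   12*   24*   37*   35*   79*   66    75*   78  
scene 1.2   64*   41*   12*   38*   35*   24*   72*   71*   60  
scene 1.4  110   118    57*   69*   36*   48*   75    44*   36* 
scene 1.8  110   118   118    69*  111   117    75    76   112  
top 0   95    88 c  86   106    85 c  69*c 103*   76*c 100 c
top 0.2   77    85 c  93   103    87 c  66*c 107*   77*c 103 c
top 0.4   56*  122    97    90   134 c  67*c 104    76*c 106 c
top 0.6   62*  150    92 c  51*  136    67*c  94*   77*c 115  
top 0.8   79*  142    93    55*  109    88    70*   77*c 166*c
top 1.0   71*   69*   73    55*   53*   88    49*   77*c  72  
top 1.2   62*   75*   64*   74*   59*   51*   46*   76*c  83* 
top 1.4   65*   66*   67*   60*   58*   57*   47*   77*c  47* 
top 1.8   62*   68*   73*   65*   58*   66*   47*   77*c  62*
```

Lid is at about 1.2 and following the tip. I'll continue down the arc.

carry_out([
  [-12,0,4,0,0,0,0],
  [-23,0,9,0,0,0,0],
  [-32,0,16,0,0,0,0],
  [-41,0,24,0,0,0,0],
  [-48,0,34,0,0,0,0],
  [-54,0,45,0,0,0,0],
  [-58,0,54,0,0,0,0],
  [-60,0,62,0,0,0,0],
  [-60,0,62,0,0,0,0],
])

```text
time_s: 13.02
position: [0.501, -0.14, 0.1059]
tool_rot: [0.988, -0.155, -0.001, 0.0]
contact_force: [0.0, 0.5, 0.6]
gripper_width: -0.0002
finger_force: 0.0
```

```bash
python3 go.py; python3 -c "
from h import *
snap('scene');snap('top')"; python3 lidc.py | grep scene
```

```text
t 13.03 local now mm [-21.8  -0.2  55.9] F local [-0.1  0.5  0.6] grip -0.0002
scene 0   77*   57    11*   39    40*   21*   80    80*   80* 
scene 0.2   81    79*    7*   40*   37*   11*   80    58*   60  
scene 0.4  123   103    13*   81    39*   37*   81*   39*   21* 
scene 0.6  115   109   119    94*   39    49*   82*   39*   17* 
scene 0.8  120   119    94   139*   39*   76*  138*   38    39  
scene 1.0  121   119   119   138    52*   79*  133*   39*   38* 
scene 1.2  120   119   119   127    81*   87   125    66*   40* 
scene 1.4  121   119   119   113   121   119   105   139*   81  
scene 1.8  121   120   119   113   121   119   105   100   120
```

Almost shut. Now I'll press it down gently.

carry_out([
  [0,0,2,0,0,0,0],
  [0,0,4,0,0,0,0],
  [0,0,6,0,0,0,0],
  [0,0,8,0,0,0,0],
  [0,0,8,0,0,0,0],
])

```text
time_s: 13.75
position: [0.5016, -0.1403, 0.1003]
tool_rot: [0.988, -0.155, 0.0, 0.001]
contact_force: [-4.1, 1.2, 7.2]
gripper_width: 0.0001
finger_force: 3.7
```

carry_out([
  [0,0,2,0,0,0,0],
  [0,0,4,0,0,0,0],
  [0,0,4,0,0,0,0],
])

```text
time_s: 14.12
position: [0.5017, -0.1404, 0.0997]
tool_rot: [0.988, -0.155, -0.0, 0.001]
contact_force: [-13.5, 4.1, 23.3]
gripper_width: 0.0001
finger_force: 11.9
```

It resists stiffly at the shut height (23 N with no travel). I'll lift away and look.

carry_out([
  [0,0,-4,0,0,0,0],
  [0,0,-20,0,0,0,0],
  [0,0,-60,0,0,0,0],
  [-50,0,-110,0,0,0,0],
  [-100,0,-130,0,0,0,0],
  [-140,0,-130,0,0,0,0],
  [-140,0,-130,0,0,0,0],
])

```text
time_s: 15.0
position: [0.3673, -0.0968, 0.2259]
tool_rot: [0.988, -0.155, 0.002, 0.001]
contact_force: [0.4, -0.7, -0.4]
gripper_width: 0.0001
finger_force: 0.0
```

Run:
```python
from fit import *
p=np.load('p.npy');th=np.linspace(0,2*np.pi,60);out=[]
for n,(u0,v0) in(('scene',(255,145)),('top',(310,200))):
    c=snap(n);f=cv2.resize(c['frame'][v0:v0+100,u0:u0+100,::-1],None,fx=4,fy=4,interpolation=cv2.INTER_CUBIC);f=np.clip(f*1.4,0,255).astype(np.uint8)
    for a,col in((0,(0,255,0)),(.12,(0,0,255))):
        cv2.polylines(f,[np.array([((np.array(proj(c,lid(p,a,.047+.0465*np.cos(t),.0465*np.sin(t),.009)))-(u0,v0)+.5)*4).astype(int) for t in th])],True,col,1)
    out.append(f)
cv2.imwrite('pics/fin.png',np.hstack(out))
```

```text
(no output)
```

View pics/fin.png

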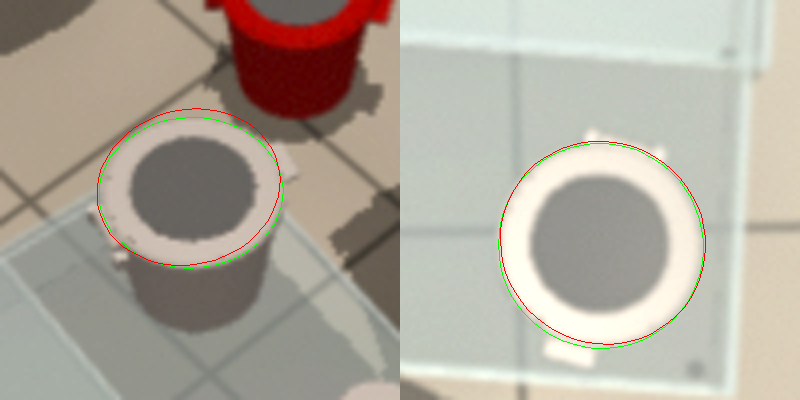

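The picture shows the lid closed on the cup: inlay centred at (193,188) in the scene crop and (600,243) in the top crop, and the disc following the green shut outline. The cup hasn't moved. Handing in.

```bash
python3 -c "
from workcell import robot
print(robot.finish_job())"
```

```text
the job is handed in; nothing more can be done
None
```

I pushed the basket handle flat, then pushed the lid over from behind and pressed it shut. The last images show it closed on the rim with the cup where it was, and I handed the job in at about 15 s with the arm clear; no verdict came back.

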